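# Refill the paint palette and close it

### The job

Refill the black paint palette: put the red, the yellow and the blue paint cake each flat into the round well that is still stained with its own colour, and leave the green and brown cakes where they lie. Then close the palette with its grey-blue cover plate: hold it tilted by its grip bar, slip one short end in under the overhanging lip and lower the other end until the plate lies level on the ledge inside the rim, over the cakes, and let go.

Things in the scene. Friction and masses are not known exactly. Their poses are not given: they have to be found in the camera images.
- cake_red_mid (a point): A round cake of solid red paint, a disc 44 mm across and 20 mm high, loose, lying flat on the table at the start. This point is its centre, 10 mm above its underside; its z axis points up out of its hollowed top.
- cake_yellow_mid (a point): A round cake of solid yellow paint, a disc 44 mm across and 20 mm high, loose, lying flat on the table at the start. This point is its centre, 10 mm above its underside; its z axis points up out of its hollowed top.
- cake_blue_mid (a point): A round cake of solid blue paint, a disc 44 mm across and 20 mm high, loose, lying flat on the table at the start. This point is its centre, 10 mm above its underside; its z axis points up out of its hollowed top.
- cake_green_mid (a point): A round cake of solid dark green paint, a disc 44 mm across and 20 mm high, loose, lying flat on the table at the start. This point is its centre, 10 mm above its underside; its z axis points up out of its hollowed top. A spare that is not wanted now.
- cake_brown_mid (a point): A round cake of solid dark brown paint, a disc 44 mm across and 20 mm high, loose, lying flat on the table at the start. This point is its centre, 10 mm above its underside; its z axis points up out of its hollowed top. A spare that is not wanted now.
- stain_red_mid (a point): Dried red stain on the floor of one of the palette's three round wells (which one varies). Point: centre of that well's floor, 4 mm above the table; axes as the palette's. Well: 54 mm wide, 5 mm deep, chamfered. The wells lie 60 mm apart along the middle of the palette, in a white strip 66 mm wide whose top is 9 mm above the table.
- stain_yellow_mid (a point): Dried yellow stain on the floor of one of the palette's three round wells (which one varies). Point: centre of that well's floor, 4 mm above the table; axes as the palette's. Well: 54 mm wide, 5 mm deep, chamfered. The wells lie 60 mm apart along the middle of the palette, in a white strip 66 mm wide whose top is 9 mm above the table.
- stain_blue_mid (a point): Dried blue stain on the floor of one of the palette's three round wells (which one varies). Point: centre of that well's floor, 4 mm above the table; axes as the palette's. Well: 54 mm wide, 5 mm deep, chamfered. The wells lie 60 mm apart along the middle of the palette, in a white strip 66 mm wide whose top is 9 mm above the table.
- palette: Black tray 212 x 118 mm, fixed. Origin: centre of underside, on the table; x lengthwise to the lip end, z up. Inside 94 mm wide up to a ledge all round at z 27; above it the cover's recess, x -102..102, y -55..55, rim 4 mm thick, top at z 35. At the +x end a steel lip overhangs the recess from x 88 to 102, full width, underside z 36, top z 40: a 9 mm slot over the ledge (all mm).
- cover_grip (a point): Loose grey-blue cover plate with paint smears, 193 (x) x 102 (y) x 3 mm, both ends alike. Black grip bar in its middle: 46 mm along x, 10 mm thick in y, 3 to 25 mm above the plate's underside. Point: middle of the bar, 14 mm above the underside; z up. Too long to be laid in flat past the lip; seated, it is 41 mm above the table, play 11 mm along, 8 mm across.

How it is judged:
By the outcome, as a careful person would: the job done as asked, in the order asked, and still so for the second after the job is handed in, with the robot touching nothing.
It also fails if it takes over 90 s, if anything falls off the work surface, if the arm or the gripper's body presses on something with over 40 N, if the wrist force passes 120 N, or if a joint passes its speed limit or range.

### The arm

A 6-joint arm with a two-finger parallel gripper is mounted at the origin on a cart in front of the work surface, level with it; the furniture and walls round the work are solid. World frame = base frame: x ahead of the robot, y to its left, z up, the work surface at z = 0. Lengths are in mm, angles in rad, forces in N, time in s.
With the tool pointing down it reaches from about 400 to 925 mm from the base axis. Payload 12.5 kg.
Tool frame: the origin (TCP) lies on the centre line of the jaws, within the pads' length; the fingertips stand 17 mm ahead of it and the grasp point (between the pads) lies 2 mm behind it; z points along the fingers, y is the line along which they close (so a half turn about z gives the same grasp; the last joint's range is limited). The gripper opens to 95 mm and grips with 3 to 60 N. Pads are 20 mm wide; open, the fingers measure 119 mm over their backs; the gripper's body (75 mm by 180 mm) begins 59 mm behind the grasp point.
Start: joints at [-1.318, 0.491, 1.559, -0, 1.092, -0.106], TCP at [219.492, -585.208, 231.661] pointing down, gripper open.
Joint ranges: [-3.1, 3.1], [-0.84, 2.19], [0.05, 2.79], [-1.13, 4.28], [0.06, 2.93], [-2.69, 2.69]. Speed limits (rad/s): [2.22, 2.22, 2.79, 3.14, 3.14, 3.14].

### API

Orientations are given as [roll, pitch, yaw] about the fixed x, y, z axes, in that order (R = Rz(yaw) Ry(pitch) Rx(roll)).
In Python, from cell import env gives the robot as it stands.
- The arm moves only by the tool drive_tool, never from a script. Its argument "deltas" is text: rows parted by semicolons, each of 4 numbers parted by spaces: the shift along the world's x, y, z normalised to -1 to 1, where 1 is 100 mm, then the turn about the world's z normalised to -1 to 1, where 1 is 180 degrees. A call has 1 to 10 rows; each row shifts and turns the commanded pose from where the row before left it; what a row does not reach is not made up. A row lasts 1/12 s, in which the tool goes at most 41.7 mm and 7.16 degrees, less where a joint would pass 70% of its speed; a pose out of reach is approached as far as the arm can. A call with a number of a shift or a turn outside -1 to 1 is refused whole. A call with a gripper value outside its range is refused whole. "gripper" is the closure, from 0 (fully open) to 1 (shut), set as the call begins (left out, the last holds). The fingers move at their own pace and stop on an object; the grip force is fixed at half the most. Time passes only in rows, so rows that do not move let the fingers close. It gives the time, the measured TCP pose, the force, the opening and the grip force at its end, in the units of the state.
- env.state(): the state, without advancing time (a new reading comes with each control period).
- env.read_camera(name): name is "side" or "top"; returns (picture, depth): 420x560x3 uint8, red, green, blue; 420x560 float32, mm along the optical axis (not along the pixel's ray), 0 where there is no reading.
- env.camera_params(name): a dict with "mtx" (3x3 intrinsics, pixels), "camera_from_world" (4x4, takes a point from world to camera coordinates). Camera axes: x right, y down, z forward; pixel columns grow to the right and rows downward; lengths in mm; the calibration is good to about 2 mm. A picture is of the moment at which its call begins. camera_params takes no time and is no camera call.
- env.job_done(): hands the job in; it is judged then, once.
The state is a dict: "t": time; "joints": joint angles; "qvel": joint speeds; "tau": joint torques, N m; "eef_pos": TCP position; "tcp_rot": TCP orientation; "ft_force": force on the tool from outside, world axes, zero at the start; "moment": the same for the moment, N m; "opening": opening from 0.0 (shut) to 1.0 (fully open); "grip_force": force on a finger pad.
Only numpy, scipy, OpenCV 4.12 (cv2) and the standard library are available. Lean on these libraries where they do the work, as an engineer would, in place of code of your own. Each camera call takes 0.05 s, during which the arm holds its last target. There are 200 camera calls.

## Working session

There is one attempt and no reset: what is moved stays moved. The work goes in short steps, Python scripts to look and compute and a tool call to move; the robot and the scene stay as the last step left them, time stands still between calls to the robot, and variables do not carry over. Pictures are saved under pics/ and viewed, at most 14 in all, crops included, and the job is handed in when it is done.

Besides the shell and the picture viewer there is one more tool, called after "Call:" as name(argument=value, ...) on one line, values as JSON. drive_tool: Moves the arm, as the interface text tells. Its arguments: {"type":"object","properties":{"deltas":{"type":"string"},"gripper":{"type":"number"}},"required":["deltas"]}

```bash
mkdir -p pics; ls; python3 - <<'E'
from cell import env
import cv2,numpy as np
for n in ("top","side"):
    p,d=env.read_camera(n)
    cv2.imwrite(f"pics/{n}0.png",p[:,:,::-1]); np.save(f"pics/{n}0d.npy",d)
    c=env.camera_params(n); print(n,np.round(c["mtx"],1).tolist(),np.round(c["camera_from_world"],3).tolist())
print(env.state())
E
```

```text
pics
top [[464.3, 0.0, 284.4], [0.0, 464.3, 210.3], [0.0, 0.0, 1.0]] [[0.023, -1.0, -0.009, -41.228], [-0.995, -0.022, -0.102, 555.447], [0.102, 0.011, -0.995, 1084.046], [0.0, 0.0, 0.0, 1.0]]
side [[502.3, 0.0, 279.6], [0.0, 502.3, 207.4], [0.0, 0.0, 1.0]] [[0.999, -0.032, 0.007, -548.468], [-0.012, -0.542, -0.84, 31.884], [0.031, 0.84, -0.542, 1544.699], [0.0, 0.0, 0.0, 1.0]]
{'t': 0.1, 'joints': array([-1.31757616e+00,  4.91496706e-01,  1.55939855e+00, -2.48615633e-05,
        1.09171722e+00, -1.05594660e-01]), 'qvel': array([-0.00082814, -0.00178058, -0.00350812,  0.00030403,  0.00031079,
        0.00110397]), 'tau': array([ 2.93574718e-03, -6.13618898e+01, -2.58606023e+01,  6.94063562e-02,
        4.70030901e-02, -7.43712121e-05]), 'eef_pos': array([ 219.44473624, -584.98654603,  231.11832225]), 'tcp_rot': array([-3.14057619e+00, -8.55596381e-05,  3.58826250e-01]), 'ft_force': array([-0.10600872, -0.32296164,  0.55805918]), 'moment': array([ 0.00026453, -0.06816412, -0.01026578]), 'grip_force': 0.0, 'opening': 1.0010912072988132}
```

View pics/top0.png

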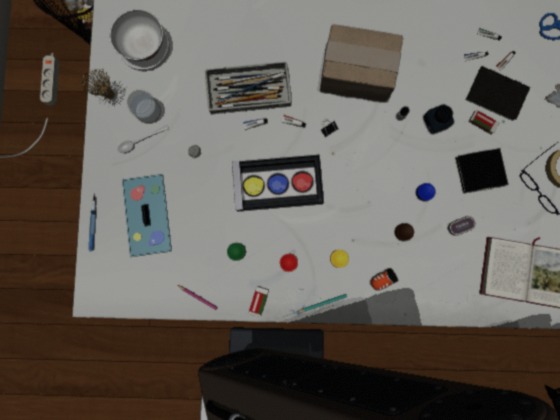

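View pics/side0.png

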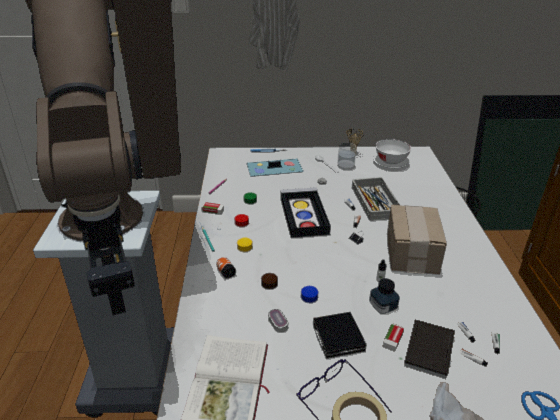

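The top view (+x up, +y left) shows the palette at about (280,182), with its lip at the left end near column 237 and wells yellow, blue, red at columns 254, 278, 302. The cover is at (147,215). The cakes are green (236,251), red (289,262), yellow (340,258), brown (404,232) and blue (426,191). Next I measure them.

```bash
cat > h.py <<'E'
from cell import env
import cv2,numpy as np
def cast(n,uv,z):
    c=env.camera_params(n);T=np.array(c["camera_from_world"]);R,t=T[:3,:3],T[:3,3]
    o=-R.T@t; r=R.T@np.linalg.inv(c["mtx"])@np.array([uv[0],uv[1],1.]); return o+r*(z-o[2])/r[2]
def proj(n,p):
    c=env.camera_params(n);q=(np.array(c["camera_from_world"])@np.append(p,1))[:3]; q=np.array(c["mtx"])@q; return q[:2]/q[2]
RNG={'red':[((0,150,50),(6,255,255)),((172,150,50),(180,255,255))],'yellow':[((20,130,60),(34,255,255))],'blue':[((108,120,40),(128,255,255))]}
def blobs(n,img,names=RNG,amin=60):
    hsv=cv2.cvtColor(img,cv2.COLOR_RGB2HSV);out={}
    for k in names:
        m=sum(cv2.inRange(hsv,a,b) for a,b in RNG[k]).astype(np.uint8)
        N,_,s,c=cv2.connectedComponentsWithStats(m)
        out[k]=[(c[i].round(1).tolist(),s[i,2:].tolist()) for i in range(1,N) if s[i,4]>=amin]
    return out
E
python3 - <<'E'
from h import *
for n in ("top","side"):
    img=cv2.imread(f"pics/{n}0.png")[:,:,::-1].copy()
    for k,v in blobs(n,img).items():
        for c,s in v: 
            p=cast(n,c,10);q=cast(n,c,4)
            if 250<p[0]<800 and abs(p[1])<450: print(n,k,c,s,'z10',p[:2].round(1),'z4',q[:2].round(1))
img=cv2.imread("pics/top0.png");g=img.max(2)
# palette outline (dark) and cover (teal)
hsv=cv2.cvtColor(img,cv2.COLOR_BGR2HSV)
m=np.zeros(g.shape,np.uint8); m[145:220,225:335]=(g[145:220,225:335]<60)*255
ct=max(cv2.findContours(m,0,1)[0],key=cv2.contourArea); r=cv2.minAreaRect(ct)
print('palette',[cast("top",p,35).round(1)[:2].tolist() for p in cv2.boxPoints(r)])
print([hsv[p].tolist() for p in [(200,155),(240,140),(190,130),(172,237),(190,238)]])
m=np.zeros(g.shape,np.uint8); s=np.s_[165:270,112:185]; m[s]=((hsv[s][...,1]>50))*255
ct=max(cv2.findContours(m,0,1)[0],key=cv2.contourArea); r=cv2.minAreaRect(ct)
b=np.array([cast("top",p,3)[:2] for p in cv2.boxPoints(r)]);print('cover',b.round(1).tolist(),b.mean(0).round(1),[np.linalg.norm(b[i]-b[i-1]).round(1) for i in range(2)])
m=np.zeros(g.shape,np.uint8); s=np.s_[195:235,135:158]; m[s]=((g[s]<45))*255
ct=max(cv2.findContours(m,0,1)[0],key=cv2.contourArea); r=cv2.minAreaRect(ct)
b=np.array([cast("top",p,20)[:2] for p in cv2.boxPoints(r)]);print('bar',b.round(1).tolist(),b.mean(0).round(1),[np.linalg.norm(b[i]-b[i-1]).round(1) for i in range(2)])
cv2.imwrite("pics/crop0.png",cv2.resize(cv2.convertScaleAbs(img[145:275,110:360],alpha=1.6),None,fx=3.2,fy=3.2,interpolation=cv2.INTER_CUBIC))
E
```

```text
top red [301.9, 180.3] [19, 18, 171] z10 [632.9 -69.5] z4 [634.  -69.6]
top red [288.4, 262.2] [17, 17, 225] z10 [432.8 -40.8] z4 [432.7 -40.8]
top red [258.7, 303.0] [8, 19, 60] z10 [334.4  27.9] z4 [333.8  28.3]
top yellow [253.2, 184.7] [19, 18, 203] z10 [619.5  49.6] z4 [620.4  50.1]
top yellow [339.0, 258.1] [17, 17, 240] z10 [ 445.4 -162.4] z4 [ 445.4 -163. ]
top blue [277.7, 183.1] [20, 18, 240] z10 [624.7 -10.3] z4 [625.7 -10.2]
top blue [425.5, 191.6] [18, 18, 247] z10 [ 611.6 -371.2] z4 [ 612.5 -373. ]
side red [241.2, 219.8] [13, 12, 128] z10 [431.2 -35.3] z4 [430.7 -26.5]
side yellow [300.5, 204.1] [14, 8, 77] z10 [617.   49.4] z4 [617.8  58.9]
side yellow [244.4, 244.1] [15, 14, 171] z10 [ 444.1 -157.8] z4 [ 443.7 -149.8]
side blue [304.1, 214.5] [15, 8, 68] z10 [624.1 -10.5] z4 [624.9  -1.5]
side blue [309.2, 293.6] [17, 16, 224] z10 [ 610.8 -366. ] z4 [ 611.5 -359.4]
palette [[671.1, 90.8], [692.3, -108.7], [574.3, -120.2], [553.3, 77.1]]
[[96, 74, 128], [86, 50, 127], [96, 51, 120], [130, 6, 139], [110, 5, 145]]
cover [[627.5, 377.4], [641.6, 277.1], [453.1, 245.7], [439.3, 344.2]] [540.4 311.1] [np.float64(191.1), np.float64(101.3)]
bar [[561.9, 318.3], [563.9, 303.5], [515.3, 295.5], [513.3, 310.3]] [538.6 306.9] [np.float64(49.2), np.float64(15.0)]
```

View pics/crop0.png

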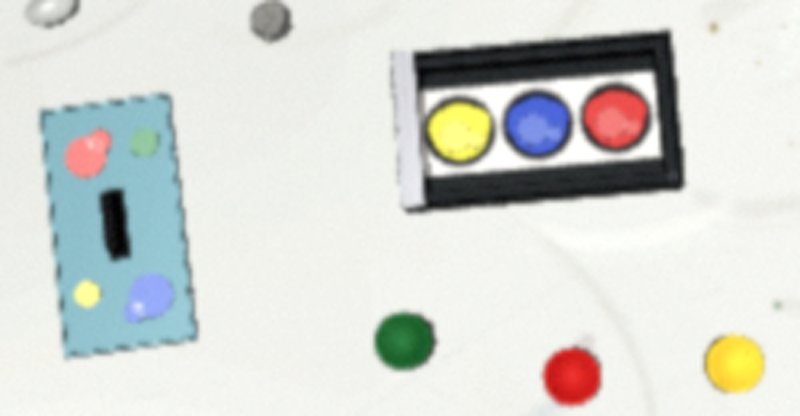

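Wells from the +y (lip) end are yellow, blue and red, 120.5 mm over two pitches, which matches the spec. The palette's x axis is at about 96.2°, so the placing yaw is 96.2°. The cover is at about (539,310) at 9.7°. I start with the blue cake at (611,-371).

Call:
drive_tool(deltas="0.35 0.19 -0.05 0.038;0.35 0.19 -0.05 0.038;0.35 0.19 -0.05 0.038;0.35 0.19 -0.05 0.038;0.35 0.19 -0.05 0.038;0.35 0.19 -0.05 0.038;0.35 0.19 -0.05 0.038;0.35 0.19 -0.05 0.038;0.35 0.19 -0.05 0.038;0.35 0.19 -0.05 0.038", gripper=0)

```text
t: 0.93
eef_pos: [571.0, -393.8, 181.1]
tcp_rot: [-3.141, -0.0, 1.559]
ft_force: [-0.2, -0.1, 0.6]
opening: 0.998
grip_force: 0.0
```

Call:
drive_tool(deltas="0.21 0.12 -0.2 0.02;0.21 0.117 -0.2 0.02;0 0 -0.2 0;0 0 -0.2 0;0 0 -0.2 0;0 0 0 0;0 0 0 0;0 0 0 0")

```text
t: 1.6
eef_pos: [611.8, -371.9, 82.7]
tcp_rot: [3.141, 0.001, 1.678]
ft_force: [-0.9, 0.4, -0.3]
opening: 1.0
grip_force: 0.0
```

Call:
drive_tool(deltas="0 0 -0.2 0;0 0 -0.2 0;0 0 -0.177 0;0 0 0 0;0 0 0 0")

```text
t: 2.02
eef_pos: [611.7, -371.8, 24.9]
tcp_rot: [3.141, 0.0, 1.678]
ft_force: [-0.1, 0.1, 0.2]
opening: 1.003
grip_force: 0.0
```

Call:
drive_tool(deltas="0 0 0 0;0 0 0 0;0 0 0 0;0 0 0 0;0 0 0 0;0 0 0 0;0 0 0 0;0 0 0 0;0 0 0 0", gripper=1)

```text
t: 2.77
eef_pos: [611.5, -371.5, 24.0]
tcp_rot: [-3.142, -0.0, 1.678]
ft_force: [0.9, 0.4, 0.9]
opening: 0.452
grip_force: 30.0
```

Call:
drive_tool(deltas="0 0 0.3 0;0 0 0.3 0;0 0.1 0.3 0;0.015 0.35 0 0;0.015 0.35 0 0;0.015 0.35 0 0;0.015 0.35 0 0;0.02 0.35 0 0;0.02 0.35 0 0;0.02 0.35 0 0")

```text
t: 3.6
eef_pos: [623.3, -114.9, 114.0]
tcp_rot: [3.141, -0.0, 1.678]
ft_force: [-0.2, -0.1, -0.1]
opening: 0.451
grip_force: 30.0
```

Call:
drive_tool(deltas="0.02 0.35 0 0;0 0.35 0 0;0 0.35 -0.1 0;0 0 -0.1 0;0 0 -0.2 0;0 0 -0.2 0;0 0 0 0;0 0 0 0")

```text
t: 4.27
eef_pos: [625.1, -11.6, 53.4]
tcp_rot: [-3.14, -0.0, 1.678]
ft_force: [-0.6, 0.6, -0.8]
opening: 0.451
grip_force: 30.0
```

```bash
python3 - <<'E'
from h import *
print(env.state()["eef_pos"].round(1))
for n in("top","side"):
    p,_=env.read_camera(n); cv2.imwrite(f"pics/{n}1.png",p[:,:,::-1])
    if n=="side": cv2.imwrite("pics/c1.png",cv2.resize(cv2.convertScaleAbs(p[130:270,220:380,::-1],alpha=1.6),None,fx=4,fy=4,interpolation=cv2.INTER_CUBIC))
E
```

```text
[625.1 -11.6  53.4]
```

View pics/c1.png

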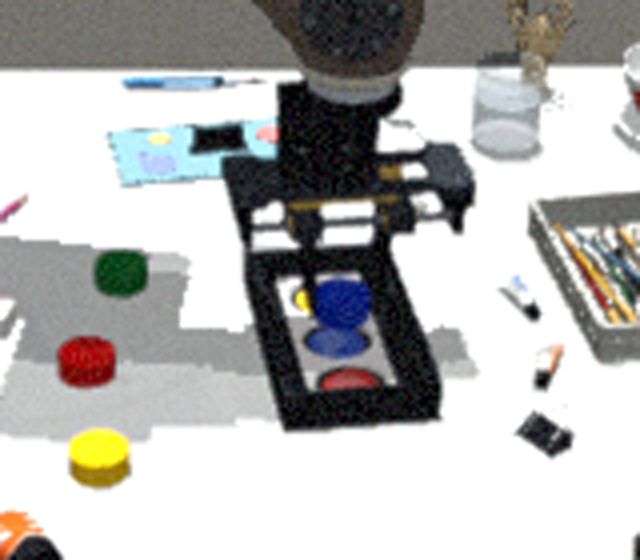

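Call:
drive_tool(deltas="0.004 0.01 -0.1 0;0 0 -0.1 0;0 0 -0.045 0;0 0 0 0;0 0 0 0;0 0 0 0")

```text
t: 4.87
eef_pos: [626.0, -10.5, 29.5]
tcp_rot: [3.141, 0.0, 1.678]
ft_force: [-0.6, 0.4, -0.7]
opening: 0.451
grip_force: 30.0
```

Call:
drive_tool(deltas="0 0 0 0;0 0 0 0;0 0 0 0;0 0 0 0;0 0 0.2 0;0 0 0.3 0;0 0 0.2 0", gripper=0.42)

```text
t: 5.45
eef_pos: [626.2, -10.5, 101.2]
tcp_rot: [3.141, 0.0, 1.678]
ft_force: [1.3, 0.5, 0.2]
opening: 0.584
grip_force: 0.0
```

Call:
drive_tool(deltas="-0.35 -0.05 0 0;-0.35 -0.05 0 0;-0.35 -0.05 0 0;-0.35 -0.05 0 0;-0.35 -0.05 0 0;-0.19 -0.055 -0.2 0;0 0 -0.2 0;0 0 0 0;0 0 0 0;0 0 0 0", gripper=0.1)

```text
t: 6.28
eef_pos: [432.7, -41.1, 60.0]
tcp_rot: [3.141, 0.0, 1.678]
ft_force: [0.9, 0.1, 0.3]
opening: 0.899
grip_force: 0.0
```

```bash
python3 - <<'E'
from h import *
print(env.state()["eef_pos"].round(1))
for n in("side","top"):
    p,_=env.read_camera(n); cv2.imwrite(f"pics/{n}2.png",p[:,:,::-1])
    for k,v in blobs(n,p,amin=25).items():
        for c,s in v:
            q=cast(n,c,14)
            if 400<q[0]<700 and abs(q[1])<300: print(n,k,c,s,q[:2].round(1))
    if n=="side": cv2.imwrite("pics/c2.png",cv2.resize(cv2.convertScaleAbs(p[130:270,220:380,::-1],alpha=1.6),None,fx=4,fy=4,interpolation=cv2.INTER_CUBIC))
E
```

```text
[432.7 -41.1  60. ]
side red [241.3, 220.0] [14, 13, 145] [431.8 -42.3]
side red [307.5, 223.7] [15, 5, 31] [630.  -66.3]
side yellow [299.9, 203.5] [14, 7, 60] [614.7  46.7]
side yellow [244.3, 243.9] [15, 15, 178] [ 444.1 -162.2]
side blue [304.4, 212.5] [15, 12, 141] [625.2  -5.4]
top red [301.9, 180.2] [19, 18, 167] [632.5 -69.4]
top yellow [253.2, 184.6] [19, 18, 196] [619.1  49.3]
top yellow [338.7, 258.2] [18, 17, 248] [ 445.2 -161.2]
top blue [277.5, 182.7] [20, 20, 299] [625.1  -9.9]
```

View pics/c2.png

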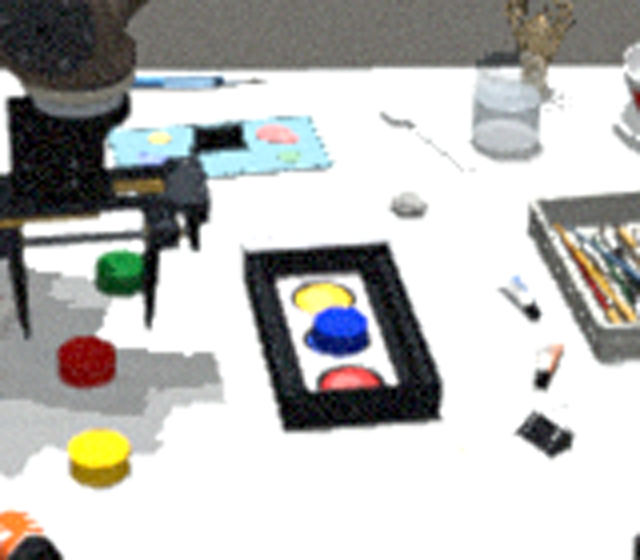

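Call:
drive_tool(deltas="0 0 -0.2 0;0 0 -0.155 0;0 0 0 0;0 0 0 0")

```text
t: 6.72
eef_pos: [432.0, -40.9, 24.1]
tcp_rot: [-3.141, -0.0, 1.679]
ft_force: [-0.1, 0.7, 0.1]
opening: 0.898
grip_force: 0.0
```

Call:
drive_tool(deltas="0 0 0 0;0 0 0 0;0 0 0 0;0 0 0 0;0 0 0 0;0 0 0 0;0 0 0 0;0 0 0 0", gripper=1)

```text
t: 7.38
eef_pos: [431.9, -41.0, 24.1]
tcp_rot: [3.141, 0.0, 1.678]
ft_force: [0.5, -0.6, 2.2]
opening: 0.451
grip_force: 30.0
```

Call:
drive_tool(deltas="0 0 0.3 0;0 0 0.3 0;0.3 -0.046 0.2 0;0.35 -0.05 0 0;0.35 -0.05 0 0;0.35 -0.05 0 0;0.35 -0.05 0 0;0.3 -0.04 -0.1 0;0 0 -0.2 0;0 0 -0.2 0")

```text
t: 8.22
eef_pos: [633.2, -69.8, 53.1]
tcp_rot: [3.14, 0.0, 1.678]
ft_force: [-0.8, -0.4, -1.6]
opening: 0.451
grip_force: 30.0
```

Call:
drive_tool(deltas="0 0 0 0;0 0 0 0;0 0 0 0")

```text
t: 8.47
eef_pos: [632.1, -69.6, 54.8]
tcp_rot: [3.141, 0.0, 1.678]
ft_force: [0.3, 0.2, 0.4]
opening: 0.454
grip_force: 30.0
```

Call:
drive_tool(deltas="0 0 -0.1 0;0 0 -0.1 0;0 0 -0.058 0;0 0 0 0;0 0 0 0;0 0 0 0")

```text
t: 8.97
eef_pos: [631.8, -69.6, 27.9]
tcp_rot: [-3.141, -0.0, 1.678]
ft_force: [-0.7, 0.1, -0.6]
opening: 0.45
grip_force: 30.0
```

Call:
drive_tool(deltas="0 0 0 0;0 0 0 0;0 0 0 0;0 0 0 0;0 0 0.2 0;0 0 0.3 0;0 0 0.2 0", gripper=0.42)

```text
t: 9.55
eef_pos: [632.1, -69.7, 99.9]
tcp_rot: [3.141, 0.0, 1.678]
ft_force: [-0.1, 0.1, -0.4]
opening: 0.58
grip_force: 0.0
```

Call:
drive_tool(deltas="-0.312 -0.154 0 0;-0.312 -0.154 0 0;-0.312 -0.154 0 0;-0.312 -0.154 0 0;-0.312 -0.154 0 0;-0.313 -0.153 -0.2 0;0 0 -0.2 0;0 0 0 0;0 0 0 0;0 0 0 0", gripper=0.1)

```text
t: 10.38
eef_pos: [445.6, -161.9, 58.8]
tcp_rot: [3.141, 0.001, 1.679]
ft_force: [-0.1, 0.4, 0.8]
opening: 0.902
grip_force: 0.0
```

Call:
drive_tool(deltas="0 0 -0.2 0;0 0 -0.155 0;0 0 0 0;0 0 0 0")

```text
t: 10.72
eef_pos: [445.2, -161.5, 23.1]
tcp_rot: [-3.142, -0.0, 1.679]
ft_force: [0.0, 0.5, -0.0]
opening: 0.904
grip_force: 0.0
```

Call:
drive_tool(deltas="0 0 0 0;0 0 0 0;0 0 0 0;0 0 0 0;0 0 0 0;0 0 0 0;0 0 0 0;0 0 0 0", gripper=1)

```text
t: 11.38
eef_pos: [444.6, -162.0, 22.8]
tcp_rot: [3.141, 0.0, 1.678]
ft_force: [0.0, -0.2, 2.7]
opening: 0.458
grip_force: 30.0
```

Call:
drive_tool(deltas="0 0 0.3 0;0 0 0.3 0;0.25 0.302 0.2 0;0.25 0.302 0 0;0.25 0.302 0 0;0.25 0.302 0 0;0.25 0.302 0 0;0.25 0.302 -0.1 0;0.244 0.304 -0.2 0;0 0 -0.19 0")

```text
t: 12.22
eef_pos: [620.0, 51.1, 53.3]
tcp_rot: [3.137, 0.0, 1.682]
ft_force: [-1.0, -0.6, -1.0]
opening: 0.451
grip_force: 30.0
```

Call:
drive_tool(deltas="0 0 0 0;0 0 0 0;0 0 0 0;0 0 0 0")

```text
t: 12.55
eef_pos: [616.6, 45.6, 54.8]
tcp_rot: [3.14, 0.0, 1.677]
ft_force: [0.4, -0.3, -0.2]
opening: 0.455
grip_force: 30.0
```

Call:
drive_tool(deltas="0.024 0.038 -0.1 0;0 0 -0.1 0;0 0 -0.062 0;0 0 0 0;0 0 0 0;0 0 0 0")

```text
t: 13.05
eef_pos: [618.6, 50.3, 26.9]
tcp_rot: [-3.141, -0.0, 1.678]
ft_force: [0.3, -0.0, -1.0]
opening: 0.454
grip_force: 30.0
```

Call:
drive_tool(deltas="0 0 0 0;0 0 0 0;0 0 0 0;0 0 0 0;0 0 0.2 0;0 0 0.3 0;0 0 0.3 0;0 0 0.3 0", gripper=0.42)

```text
t: 13.72
eef_pos: [618.6, 50.4, 138.5]
tcp_rot: [-3.141, -0.0, 1.678]
ft_force: [0.1, -0.1, 0.5]
opening: 0.575
grip_force: 0.0
```

Call:
drive_tool(deltas="-0.08 0.26 0 -0.039;-0.08 0.26 0 -0.039;-0.08 0.26 0 -0.039;-0.08 0.26 0 -0.039;-0.08 0.26 0 -0.039;-0.08 0.26 0 -0.039;-0.08 0.26 0 -0.039;-0.08 0.26 0 -0.039;-0.08 0.26 0 -0.039;-0.08 0.26 0 -0.039", gripper=0.5)

```text
t: 14.55
eef_pos: [538.3, 311.6, 137.5]
tcp_rot: [3.142, -0.0, 0.447]
ft_force: [-0.6, 0.0, -1.0]
opening: 0.501
grip_force: 0.0
```

Call:
drive_tool(deltas="0 0 0 -0.03;0 0 -0.1 -0.03;0 0 -0.2 -0.03;0 0 -0.25 0;0 0 0 0;0 0 0 0;0 0 0 0")

```text
t: 15.13
eef_pos: [539.3, 310.5, 83.4]
tcp_rot: [-3.141, -0.001, 0.171]
ft_force: [0.1, -0.2, 0.3]
opening: 0.502
grip_force: 0.0
```

```bash
python3 - <<'E'
from h import *
s=env.state();print(s["eef_pos"].round(1),s["tcp_rot"].round(3),s["joints"].round(2))
for n in("side","top"):
    p,d=env.read_camera(n); cv2.imwrite(f"pics/{n}3.png",p[:,:,::-1])
    for k,v in blobs(n,p,amin=25).items():
        for c,b in v:
            q=cast(n,c,14)
            if 560<q[0]<700 and abs(q[1])<110:
                T=np.array(env.camera_params(n)["camera_from_world"]);K=np.array(env.camera_params(n)["mtx"])
                u,w=map(round,c);z=np.median(d[w-2:w+3,u-2:u+3]);P=T[:3,:3].T@(np.linalg.inv(K)@[u,w,1]*z-T[:3,3])
                print(n,k,c,b,q[:2].round(1),'depthpt',P.round(1))
    if n=="side": cv2.imwrite("pics/c3.png",cv2.resize(cv2.convertScaleAbs(p[130:250,220:380,::-1],alpha=1.6),None,fx=4,fy=4,interpolation=cv2.INTER_CUBIC))
E
```

```text
[539.3 310.5  83.4] [-3.141e+00 -1.000e-03  1.710e-01] [ 0.42  0.66  1.7  -0.    0.78  1.82]
side red [307.5, 222.0] [15, 10, 113] [630.7 -57.4] depthpt [630.8 -71.3  23.5]
side yellow [300.6, 201.0] [14, 12, 135] [618.   61.6] depthpt [617.9  46.2  23.7]
side blue [304.1, 211.8] [15, 11, 127] [624.6  -1.5] depthpt [622.9 -16.4  23.1]
top red [301.9, 180.6] [19, 19, 279] [631.5 -69.4] depthpt [629.1 -69.4  22.5]
top yellow [252.9, 184.9] [20, 19, 294] [618.3  50. ] depthpt [616.8  49.1  22.2]
top blue [277.5, 182.7] [20, 20, 298] [625.1  -9.9] depthpt [623.  -11.4  22.1]
```

View pics/c3.png

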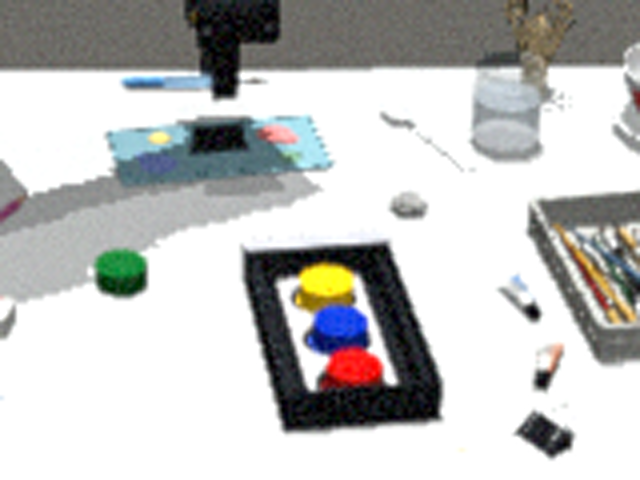

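All three cakes show tops at z≈22–24, at their stains: flat in the wells. The gripper stands over the bar, so I grip it now.

Call:
drive_tool(deltas="0 0 -0.2 0;0 0 -0.2 0;0 0 -0.19 0;0 0 0 0;0 0 0 0;0 0 0 0")

```text
t: 15.73
eef_pos: [539.5, 310.7, 24.9]
tcp_rot: [-3.141, -0.002, 0.17]
ft_force: [0.0, -0.0, 0.2]
opening: 0.502
grip_force: 0.0
```

Call:
drive_tool(deltas="0 0 0 0;0 0 0 0;0 0 0 0;0 0 0 0;0 0 0 0;0 0 0 0;0 0 0 0;0 0 0 0;0 0 0 0", gripper=1)

```text
t: 16.48
eef_pos: [538.9, 310.5, 23.5]
tcp_rot: [-3.142, -0.0, 0.17]
ft_force: [-0.4, 0.3, 2.1]
opening: 0.101
grip_force: 30.0
```

Call:
drive_tool(deltas="0 0 0.2 0;0 0 0.3 0;0 0 0.3 0;0 0 0.3 0.02;0.06 -0.12 0 0.035;0.06 -0.12 0 0.035;0.06 -0.12 0 0.035;0.06 -0.12 0 0.035;0.06 -0.12 0 0.035;0.06 -0.12 0 0.035")

```text
t: 17.32
eef_pos: [574.9, 237.7, 133.0]
tcp_rot: [-3.141, 0.001, 0.898]
ft_force: [0.2, -0.3, -2.3]
opening: 0.103
grip_force: 30.0
```

Call:
drive_tool(deltas="0.06 -0.12 0 0.035;0.06 -0.12 0 0.035;0.06 -0.12 0 0.035;0.06 -0.12 0 0.035;0.06 -0.12 0 0.035;0.06 -0.1 0 0.035;0 0 0 0.035;0 0 0 0.005;0 0 0 0;0 0 0 0")

```text
t: 18.15
eef_pos: [610.6, 168.6, 133.2]
tcp_rot: [-3.141, 0.0, 1.675]
ft_force: [0.1, -0.4, -1.8]
opening: 0.102
grip_force: 30.0
```

```bash
python3 - <<'E'
from h import *
s=env.state();print(s["eef_pos"].round(1),s["tcp_rot"].round(3),s["moment"].round(2))
for n in("side","top"):
    p,d=env.read_camera(n); cv2.imwrite(f"pics/{n}4.png",p[:,:,::-1])
    hsv=cv2.cvtColor(p,cv2.COLOR_RGB2HSV); m=cv2.inRange(hsv,(80,40,40),(105,255,255)); m=cv2.morphologyEx(m,cv2.MORPH_CLOSE,np.ones((5,5)))
    ct=max(cv2.findContours(m,0,1)[0],key=cv2.contourArea); print(n,cv2.boundingRect(ct),cv2.minAreaRect(ct))
p=np.vstack([cv2.imread("pics/side4.png")[110:260,200:400],cv2.imread("pics/top4.png")[120:240,150:350]])
cv2.imwrite("pics/c4.png",cv2.resize(cv2.convertScaleAbs(p,alpha=1.6),None,fx=2.2,fy=2.2,interpolation=cv2.INTER_CUBIC))
E
```

```text
[610.6 168.6 133.2] [-3.141  0.     1.675] [-0.05 -0.15  0.02]
side (250, 144, 68, 29) ((283.48870849609375, 158.76246643066406), (27.635353088378906, 65.97286224365234), 87.27368927001953)
top (206, 155, 36, 47) ((222.30224609375, 178.0398712158203), (44.55588912963867, 35.17119598388672), 86.72950744628906)
```

View pics/c4.png

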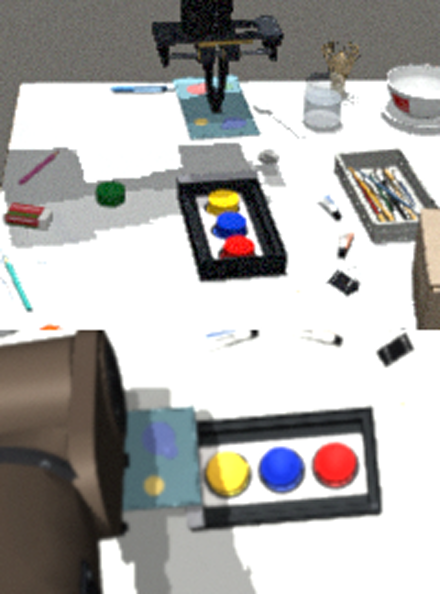

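Call:
drive_tool(deltas="-0.03 0.06 0 0;-0.03 0.062 -0.2 0.001;0 0 -0.2 0;0 0 -0.2 0;0 0 -0.05 0;0 0 0 0;0 0 0 0;0 0 0 0")

```text
t: 18.92
eef_pos: [605.4, 180.8, 69.6]
tcp_rot: [3.14, -0.0, 1.681]
ft_force: [0.4, 0.8, -1.7]
opening: 0.102
grip_force: 30.0
```

Call:
drive_tool(deltas="0 0 -0.02 0;0 0 -0.02 0;0 0 -0.02 0;0 0 -0.02 0;0 0 -0.02 0;0 0 0 0;0 0 0 0")

```text
t: 19.5
eef_pos: [605.0, 180.7, 58.5]
tcp_rot: [3.141, -0.0, 1.682]
ft_force: [0.1, 2.7, 2.3]
opening: 0.101
grip_force: 30.0
```

Call:
drive_tool(deltas="0 0 -0.02 0;0 0 -0.02 0;0 0 -0.02 0;0 0 -0.02 0;0 0 0 0;0 0 0 0")

```text
t: 20.0
eef_pos: [604.8, 180.5, 50.1]
tcp_rot: [-3.141, 0.0, 1.681]
ft_force: [0.1, 2.3, -0.2]
opening: 0.102
grip_force: 30.0
```

```bash
python3 - <<'E'
from h import *
p,d=env.read_camera("side"); cv2.imwrite("pics/side5.png",p[:,:,::-1])
s=env.state();print(s["eef_pos"].round(1),s["ft_force"].round(1),s["moment"].round(2))
cv2.imwrite("pics/c5.png",cv2.resize(cv2.convertScaleAbs(p[110:260,200:400,::-1],alpha=1.6),None,fx=4,fy=4,interpolation=cv2.INTER_CUBIC))
# plate depth points: height along plate
K=np.array(env.camera_params("side")["mtx"]);T=np.array(env.camera_params("side")["camera_from_world"])
hsv=cv2.cvtColor(p,cv2.COLOR_RGB2HSV);m=cv2.inRange(hsv,(80,40,30),(108,255,255))>0
v,u=np.nonzero(m&(d>0));P=(np.linalg.inv(K)@np.stack([u,v,np.ones_like(u)])*d[v,u]).T-T[:3,3];P=P@T[:3,:3]
k=(abs(P[:,0]-605)<70)&(P[:,1]>70)&(P[:,1]<300)&(P[:,2]<120);P=P[k]
A=np.c_[P[:,:2]-[605,181],np.ones(len(P))];c=np.linalg.lstsq(A,P[:,2],rcond=None)[0];print(len(P),c.round(3),np.degrees(np.arctan(c[1])).round(1),np.std(A@c-P[:,2]).round(2),P.min(0).round(),P.max(0).round())
E
```

```text
[604.8 180.4  50.1] [1.1 1.2 0.5] [ 0.12 -0.22  0.09]
469 [ 1.4000e-02 -1.4800e-01  3.2738e+01] -8.4 7.55 [547.  72.  15.] [668. 277. 115.]
```

View pics/c5.png

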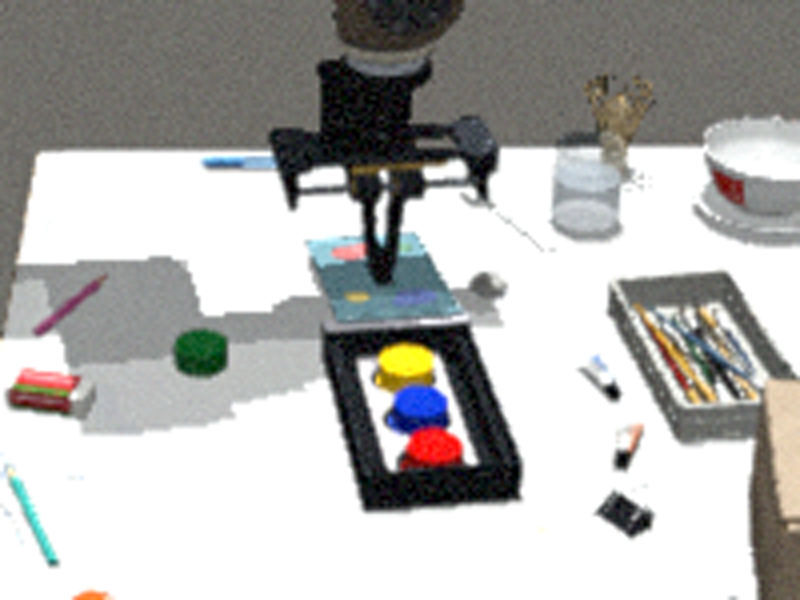

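Call:
drive_tool(deltas="0 0 0.15 0;0 0 0.15 0;0 0 0.2 0;0.022 -0.2 0 0;0.022 -0.2 0 0;0.022 -0.2 0 0;0.022 -0.2 0 0;0.022 -0.2 0 0;0.022 -0.2 0 0;0.022 -0.2 0 0")

```text
t: 20.88
eef_pos: [619.8, 39.2, 99.9]
tcp_rot: [-3.14, 0.0, 1.681]
ft_force: [-0.2, 0.6, -1.3]
opening: 0.104
grip_force: 30.0
```

Call:
drive_tool(deltas="0.022 -0.2 0 0;0.022 -0.2 0 0;0.026 -0.24 0 0;0 0 0 0;0 0 0 0;0 0 0 0;0 0 0 0")

```text
t: 21.47
eef_pos: [626.9, -22.8, 100.2]
tcp_rot: [-3.141, -0.0, 1.682]
ft_force: [0.3, -0.2, -1.4]
opening: 0.101
grip_force: 30.0
```

```bash
python3 - <<'E'
from h import *
p,d=env.read_camera("side"); cv2.imwrite("pics/side6.png",p[:,:,::-1])
q,e=env.read_camera("top"); cv2.imwrite("pics/top6.png",q[:,:,::-1])
s=env.state();print(s["eef_pos"].round(1),s["tcp_rot"].round(3),s["ft_force"].round(1))
a=cv2.resize(p[130:250,220:380],None,fx=3,fy=3);b=cv2.resize(q[140:225,220:380],None,fx=3,fy=3)
cv2.imwrite("pics/c6.png",cv2.convertScaleAbs(cv2.resize(np.vstack([a,b])[:,:,::-1],None,fx=.97,fy=.97),alpha=1.6))
# plate depth points: height along plate
K=np.array(env.camera_params("side")["mtx"]);T=np.array(env.camera_params("side")["camera_from_world"])
hsv=cv2.cvtColor(p,cv2.COLOR_RGB2HSV);m=cv2.inRange(hsv,(80,40,30),(108,255,255))>0
v,u=np.nonzero(m&(d>0));P=(np.linalg.inv(K)@np.stack([u,v,np.ones_like(u)])*d[v,u]).T-T[:3,3];P=P@T[:3,:3]
t=s["eef_pos"];k=(abs(P[:,0]-t[0])<70)&(abs(P[:,1]-t[1])<110)&(P[:,2]<130)&(P[:,2]>30);P=P[k]
A=np.c_[P[:,:2]-t[:2],np.ones(len(P))]
for i in range(3):
    c=np.linalg.lstsq(A,P[:,2],rcond=None)[0];r=abs(A@c-P[:,2]);g=r<max(3,2*np.median(r));A=A[g];P=P[g]
print(len(P),c.round(3),np.degrees(np.arctan(c[1])).round(1),np.std(A@c-P[:,2]).round(2),P.min(0).round(),P.max(0).round())
X=np.array([[-.108,.994],[-.994,-.108]]);Q=(P[:,:2]-[625.5,-10])@X.T;print(Q.min(0).round(1),Q.max(0).round(1))
E
```

```text
[627.1 -22.6 100.3] [-3.141 -0.     1.682] [-0.7  0.2 -1.6]
605 [ 1.6000e-02 -1.5200e-01  8.1516e+01] -8.6 1.22 [ 569. -127.   65.] [685.  72.  99.]
[-112.6  -49.5] [82.8 50.7]
```

View pics/c6.png

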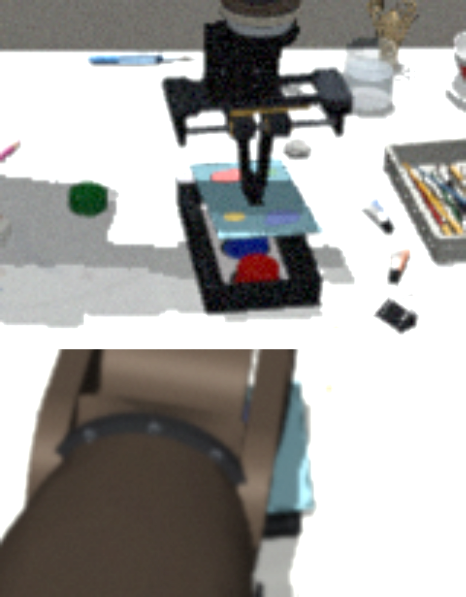

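Call:
drive_tool(deltas="0.003 -0.03 -0.1 0;0 0 -0.1 0;0 0 -0.1 0;0 0 -0.02 0;0 0 0 0;0 0 0 0;0 0 0 0")

```text
t: 22.15
eef_pos: [627.7, -26.4, 68.6]
tcp_rot: [3.141, 0.0, 1.681]
ft_force: [0.4, 0.0, -1.5]
opening: 0.102
grip_force: 30.0
```

Call:
drive_tool(deltas="0 0 -0.01 0;0 0 -0.01 0;0 0 -0.01 0;0 0 0 0;0 0 0 0")

```text
t: 22.57
eef_pos: [627.5, -26.4, 65.4]
tcp_rot: [3.142, -0.0, 1.681]
ft_force: [0.1, 0.8, -1.1]
opening: 0.106
grip_force: 30.0
```

Call:
drive_tool(deltas="-0.004 0.04 0 0;-0.004 0.04 0 0;-0.005 0.04 0 0;-0.005 0.04 0 0;0 0 0 0;0 0 0 0")

```text
t: 23.07
eef_pos: [625.7, -10.0, 65.4]
tcp_rot: [3.142, 0.0, 1.682]
ft_force: [-0.1, 0.5, -0.8]
opening: 0.105
grip_force: 30.0
```

```bash
cat > pl.py <<'E'
from h import *
def plate(tag):
    p,d=env.read_camera("side"); cv2.imwrite(f"pics/side{tag}.png",p[:,:,::-1]); s=env.state();t=s["eef_pos"];print(t.round(1),s["ft_force"].round(1))
    cv2.imwrite(f"pics/c{tag}.png",cv2.resize(cv2.convertScaleAbs(p[140:250,240:360,::-1],alpha=1.6),None,fx=5,fy=5,interpolation=cv2.INTER_CUBIC))
    K=np.array(env.camera_params("side")["mtx"]);T=np.array(env.camera_params("side")["camera_from_world"])
    hsv=cv2.cvtColor(p,cv2.COLOR_RGB2HSV);m=cv2.inRange(hsv,(80,40,30),(108,255,255))>0
    v,u=np.nonzero(m&(d>0));P=(np.linalg.inv(K)@np.stack([u,v,np.ones_like(u)])*d[v,u]).T-T[:3,3];P=P@T[:3,:3]
    k=(abs(P[:,0]-625)<70)&(abs(P[:,1]+10)<120)&(P[:,2]<130)&(P[:,2]>10);P=P[k]
    A=np.c_[P[:,:2]-[625.5,-10],np.ones(len(P))]
    for i in range(3):
        c=np.linalg.lstsq(A,P[:,2],rcond=None)[0];r=abs(A@c-P[:,2]);g=r<max(3,2*np.median(r));A=A[g];P=P[g]
    X=np.array([[-.108,.994],[-.994,-.108]]);Q=(P[:,:2]-[625.5,-10])@X.T
    print(len(P),c.round(3),'std',np.std(A@c-P[:,2]).round(2),'ext',Q.min(0).round(1),Q.max(0).round(1))
E
python3 -c "from pl import *;plate(7)"
```

```text
[625.8 -10.2  65.4] [ 0.1 -0.3 -1.7]
599 [ 1.9000e-02 -1.5000e-01  4.6888e+01] std 1.27 ext [-102.1  -53.3] [101.4  51.6]
```

View pics/c7.png

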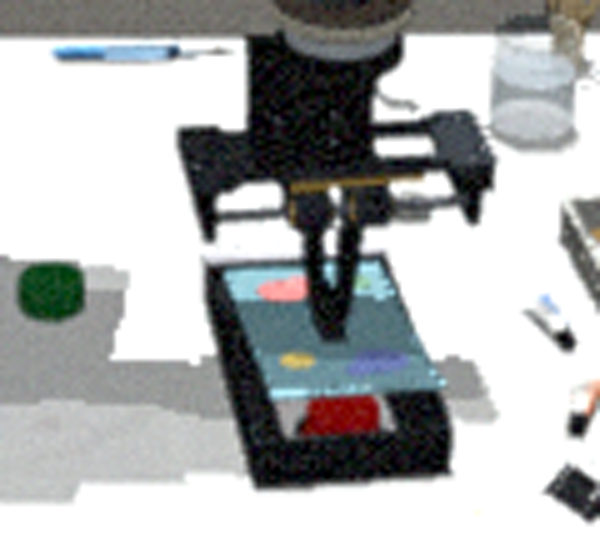

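Call:
drive_tool(deltas="0 0 -0.02 0;0 0 -0.02 0;0 0 -0.02 0;0 0 -0.02 0;0 0 0 0;0 0 0 0")

```text
t: 23.62
eef_pos: [626.0, -11.2, 57.4]
tcp_rot: [3.141, 0.001, 1.681]
ft_force: [0.0, -5.7, 1.8]
opening: 0.103
grip_force: 30.0
```

Call:
drive_tool(deltas="0 0 -0.02 0;0 0 -0.02 0;0 0 0 0;0 0 0 0")

```text
t: 23.95
eef_pos: [626.1, -11.1, 53.4]
tcp_rot: [3.141, 0.0, 1.681]
ft_force: [0.6, -1.1, 2.5]
opening: 0.103
grip_force: 30.0
```

```bash
python3 -c "from pl import *;plate(8)"
```

```text
[626.  -10.9  53.4] [ 0.8 -1.9  3.1]
684 [ 7.0000e-03 -3.4000e-02  3.5414e+01] std 1.33 ext [-104.5  -53.3] [96.6 59.6]
```

View pics/c8.png

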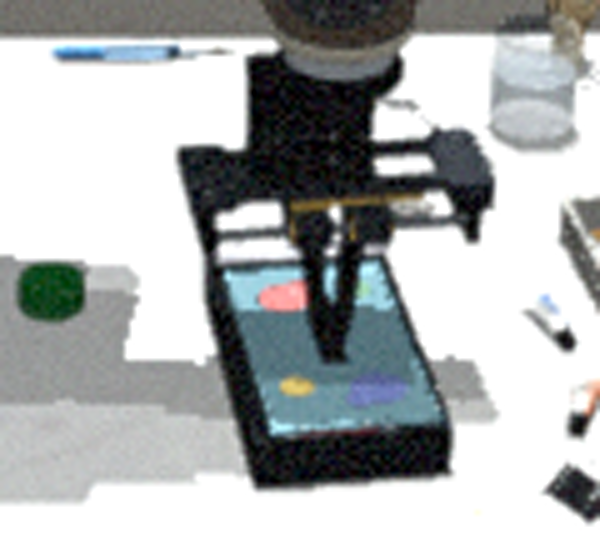

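Call:
drive_tool(deltas="0 0 -0.015 0;0 0 -0.015 0;0 0 0 0;0 0 0 0")

```text
t: 24.33
eef_pos: [625.8, -10.3, 50.2]
tcp_rot: [3.142, -0.0, 1.681]
ft_force: [0.7, -1.7, 1.2]
opening: 0.105
grip_force: 30.0
```

```bash
python3 -c "from pl import *;plate(9)"
```

```text
[625.8 -10.3  50.2] [ 0.6 -1.   0.3]
739 [ 6.0000e-03 -5.0000e-03  3.2056e+01] std 1.45 ext [-101.7  -53.3] [102.5  52.9]
```

Call:
drive_tool(deltas="0 0 -0.005 0;0 0 0 0;0 0 0 0")

```text
t: 24.63
eef_pos: [625.8, -10.3, 50.0]
tcp_rot: [3.141, -0.0, 1.681]
ft_force: [1.6, -1.6, 3.4]
opening: 0.104
grip_force: 30.0
```

Call:
drive_tool(deltas="0 0 0 0;0 0 0 0;0 0 0 0;0 0 0 0;0 0 0 0;0 0 0.2 0;0 0 0.3 0;0 0 0.3 0;-0.1 -0.3 0.2 0;-0.1 -0.3 0 0", gripper=0.5)

```text
t: 25.47
eef_pos: [607.2, -70.2, 154.1]
tcp_rot: [3.135, 0.002, 1.684]
ft_force: [0.8, -0.2, -0.1]
opening: 0.499
grip_force: 0.0
```

Call:
drive_tool(deltas="-0.1 -0.35 0 0;-0.1 -0.35 0 0;-0.1 -0.35 0 0;-0.1 -0.35 0 0;-0.1 -0.35 0 0;-0.1 -0.35 0 0;-0.1 -0.35 0 0;0 0 0 0;0 0 0 0")

```text
t: 26.22
eef_pos: [535.0, -317.0, 149.6]
tcp_rot: [-3.142, -0.0, 1.678]
ft_force: [0.1, -0.1, -0.5]
opening: 0.499
grip_force: 0.0
```

```bash
python3 - <<'E'
from pl import *
plate(10)
q,e=env.read_camera("top")
a=cv2.resize(cv2.imread("pics/side10.png")[140:250,220:380],None,fx=3.2,fy=3.2,interpolation=2);b=cv2.resize(q[145:275,220:380,::-1],None,fx=3.2,fy=3.2,interpolation=2)
cv2.imwrite("pics/c10.png",cv2.resize(cv2.convertScaleAbs(np.vstack([a,b]),alpha=1.6),None,fx=.75,fy=.75))
E
```

```text
[ 535.4 -315.7  149.6] [ 0.3  1.1 -0.6]
284 [-4.0000e-03 -6.0000e-03  3.1833e+01] std 1.39 ext [-102.2  -53.5] [103.2  54.5]
```

View pics/c10.png

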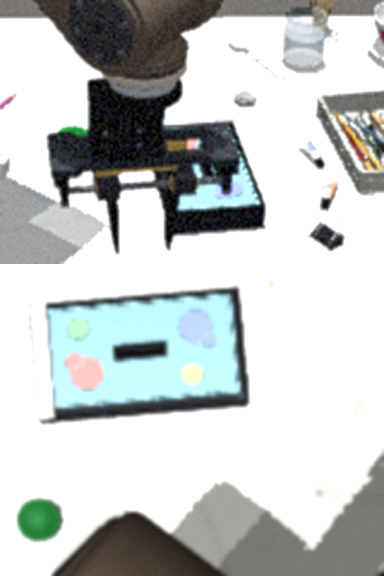

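The plate lies level at about z 30 inside the rim, its +x end under the lip. The green cake hasn't moved and the gripper is clear.

```bash
python3 -c "
from cell import env
print(env.job_done())"
```

```text
the job is handed in; nothing more can be done
None
```

I put the red, yellow and blue cakes flat in their own wells, closed the palette with the cover level on the ledge and its end under the lip, and handed the job in after about 26 s.

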